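# Ratchet the bamboo board tight in its clamp

## Task

One of the two ratchet clamps has the bamboo board lying loose on its bed. Swing that clamp's handle back and forth to ratchet its jaw in until the board is clamped tight against the fence, then let go of the handle. Do not push on the jaw itself.

Things in the scene. Friction and masses are not known exactly. Their poses are not given: they have to be found in the camera images.
- clamp_handle (a joint): Ratchet handle angle, rad, of the clamp with the board; stops at -0.6 and 0.6, 0 is along the jaw's -x; grows clockwise from above (grip towards fence). Growing drives the spindle under its hub; swinging back clicks freely over teeth 0.31 rad apart. Jaw moves 12 mm per rad, so 2 or 3 full forward swings. 4 to 9 N at the grip. Stays where left. When the board is tight it slips over, clicking.
- clamp_grip (a point): Point on the axis of the black upright round post at that handle's free end: 23 mm diameter, from 51 to 107 mm above the table, this point at 92 mm. Its frame turns with the handle: x points level from the post to the vertical spindle axis, 120 mm away; z is up. The steel handle bar at the post's foot is 16 mm wide, its top 59 mm above the table.
- clamp_jaw: Steel jaw bar of that clamp, 130 (x) by 22 (y) by 33 mm high, origin under its middle, on the grey bed (160 by 250 mm, 15 mm high). Slides along its +y to the fence, a fixed grey bar 32 mm high whose face is 149 mm from this origin at the start and 127 mm when the board is clamped (22 mm of travel). At the start the spindle axis is 48 mm behind the origin (-y).
- board: Loose rectangular bamboo board flat on that clamp's bed between jaw and fence: 140 (x) by 116 (y, across the jaws) by 18 mm thick, about 0.2 kg, origin under its middle. Starts a few mm clear of jaw and fence, 22 mm of play in all. The other, identical clamp has no board, only a small cup on its bed, and is not needed.

How it is judged:
By the outcome, as a careful person would: the job done as asked, in the order asked, and still so for the second after the job is handed in, with the robot touching nothing.
It also fails if it takes over 51 s, if anything falls off the work surface, if the arm or the gripper's body presses on something with over 40 N, if the wrist force passes 120 N, or if a joint passes its speed limit or range.

## Robot

A 6-joint arm with a two-finger parallel gripper is mounted at the origin on the work surface. World frame = base frame: x ahead of the robot, y to its left, z up, the work surface at z = 0. Lengths are in mm, angles in rad, forces in N, time in s.
With the tool pointing down it reaches from about 275 to 750 mm from the base axis. Payload 10.2 kg.
Tool frame: the origin (TCP) lies between the finger pads; the fingertips stand 19 mm ahead of it and the grasp point (between the pads) is the TCP; z points along the fingers, y is the line along which they close (so a half turn about z gives the same grasp; the last joint's range is limited). The gripper opens to 85 mm and grips with 20 to 120 N. Pads are 22 mm wide; open, the fingers measure 114 mm over their backs; the gripper's body (76 mm by 85 mm) begins 54 mm behind the grasp point. The pads swing forward as they close: fully open they stand 13 mm farther back than shut.
Start: joints at [1.107, 0.313, 1.498, -0, 1.331, -0.223], TCP at [125.214, 509.855, 250.294] pointing down, gripper open.
Joint ranges: [-2.94, 2.94], [-0.97, 2.17], [0.19, 2.56], [-1.23, 4.37], [0.02, 3.11], [-2.88, 2.88]. Speed limits (rad/s): [2.39, 2.39, 3.01, 3.14, 3.14, 3.14].

## Interface

Orientations are given as a unit quaternion [w, x, y, z].
In Python, from rig import sense, capture, finish_job gives the robot as it stands. The module is installed in compiled form; this text tells all that it offers.
- The arm moves only by the tool move_arm, never from a script. Its argument "moves" is a list of rows, each an object with "turn": the turn, a rotation vector about the tool's x, y, z in rad, a list of three; "translation": the shift along the tool's x, y, z in mm, a list of three; "hand": the opening, from 0 (shut) to 1 (fully open). In form: [{"turn": [wx, wy, wz], "translation": [x, y, z], "hand": hand}, ...]. A call has 1 to 10 rows; each row shifts and turns the commanded pose from where the row before left it, along the tool's axes as they then stand; what a row does not reach is not made up. A row lasts 1/12 s, in which the tool goes at most 41.7 mm and 7.16 degrees, less where a joint would pass 70% of its speed; a pose out of reach is approached as far as the arm can. A call with a gripper value outside its range is refused whole. The fingers move at their own pace and stop on an object; "grip_force" is the grip in N (left out, the last holds). Time passes only in rows, so rows that do not move let the fingers close. It gives the time, the measured TCP pose, the force, the opening and the grip force at its end, in the units of the state.
- sense(): the state, without advancing time (a new reading comes with each control period).
- capture(name): name is "side" or "top"; returns a dict with "image" (480x640x3 uint8, blue, green, red), "z_map" (480x640 float32, mm along the optical axis (not along the pixel's ray), 0 where there is no reading), "vertical_fov" (degrees; the focal length in pixels is half the picture's height over the tangent of half this angle, whatever the lens; pixels are square), "cx", "cy" (the principal point, pixels), "k1" (the pictures are not rectified: a ray, as slopes to the right and down, at radius r is drawn at 1 + k1 r^2 times it, then the intrinsics apply), "R" (3x3) and "t" (3): a world point X has camera coordinates R X + t. Camera axes: x right, y down, z forward; pixel columns grow to the right and rows downward; lengths in mm; the calibration is good to about 2 mm. A picture is of the moment at which its call begins.
- finish_job(): hands the job in; it is judged then, once.
The state is a dict: "time_s": time; "joints": joint angles; "dq": joint speeds; "tau": joint torques, N m; "eef_pos": TCP position; "ee_rot": TCP orientation; "force": force on the tool from outside, world axes, zero at the start; "wrist_torque": the same for the moment, N m; "grip_width": opening from 0.0 (shut) to 1.0 (fully open); "grip_force": force on a finger pad.
Only numpy, scipy, OpenCV 4.12 (cv2) and the standard library are available. Lean on these libraries where they do the work, as an engineer would, in place of code of your own. Each camera call takes 0.05 s, during which the arm holds its last target. There are 200 camera calls.

## Working session

There is one attempt and no reset: what is moved stays moved. The work goes in short steps, Python scripts to look and compute and a tool call to move; the robot and the scene stay as the last step left them, time stands still between calls to the robot, and variables do not carry over. Pictures are saved under pics/ and viewed, at most 10 in all, crops included, and the job is handed in when it is done.

Besides the shell and the picture viewer there is one more tool, called after "Request:" by a JSON object that holds its "op" and its "data", one argument or row to a line. move_arm: Moves the arm, as the interface text tells. Its arguments: {"type":"object","properties":{"moves":{"type":"array","items":{"type":"object","properties":{"turn":{"type":"array","items":{"type":"number"}},"translation":{"type":"array","items":{"type":"number"}},"hand":{"type":"number"}}}},"grip_force":{"type":"number"}},"required":["moves"]}

```bash
mkdir -p pics; cat > h.py <<'E'
import numpy as np, cv2
from rig import sense, capture, finish_job
def K(c):
    f=240/np.tan(np.radians(c["vertical_fov"])/2); return f
def rays(c,px):
    f=K(c); px=np.atleast_2d(np.float64(px))
    Km=np.array([[f,0,c["cx"]],[0,f,c["cy"]],[0,0,1]])
    return cv2.undistortPoints(px[:,None],Km,np.array([c["k1"],0,0,0.]))[:,0]
def world(c,px,z=None):
    """px -> world, via z plane or depth map"""
    s=rays(c,px); R=np.array(c["R"]);t=np.array(c["t"])
    d=np.c_[s,np.ones(len(s))]@R; o=-R.T@t
    if z is None:
        p=np.int32(np.round(np.atleast_2d(px))); l=c["z_map"][p[:,1],p[:,0]].astype(float)
    else: l=(z-o[2])/d[:,2]
    return o+d*l[:,None]
def allworld(c):
    u,v=np.meshgrid(np.arange(640),np.arange(480))
    return world(c,np.c_[u.ravel(),v.ravel()]).reshape(480,640,3)
E
python3 - <<'E'
from h import *
s=sense();print(s)
for n in("side","top"):
    c=capture(n);cv2.imwrite(f"pics/{n}0.png",c["image"]);R=np.array(c["R"]);print(n,-R.T@np.array(c["t"]),R[2],K(c),c["k1"])
    np.savez(f"{n}0.npz",**c)
E
```

```text
{'time_s': 0.0, 'joints': array([ 1.10664972e+00,  3.13426863e-01,  1.49842115e+00, -2.83585339e-06,
        1.33100878e+00, -2.23422518e-01]), 'dq': array([-0.00072071, -0.00132186, -0.00150109, -0.00131301,  0.00074445,
        0.00140797]), 'tau': array([ 1.91136336e-03, -4.12269795e+01, -2.59741724e+01, -1.22052952e-04,
        4.17128336e-03,  3.38313203e-05]), 'eef_pos': array([125.08122039, 509.64467952, 249.7529012 ]), 'ee_rot': array([-2.11744376e-04,  1.20071283e-01,  9.92765072e-01, -5.95549371e-04]), 'force': array([-0.48422726,  0.00843263, -0.11136562]), 'wrist_torque': array([-0.02679445, -0.02147988,  0.01836714]), 'grip_force': 0.0, 'grip_width': 0.9996750149005496}
side [434.74651443 509.41512766 521.11394868] [ 0.18862024 -0.78306954 -0.59264197] 445.52076019226047 -0.08074320868816055
top [427.2892618  -48.03522332 892.33881558] [ 0.19374626 -0.00703127 -0.98102648] 582.9848272746755 -0.07319092260796337
```

View pics/top0.png

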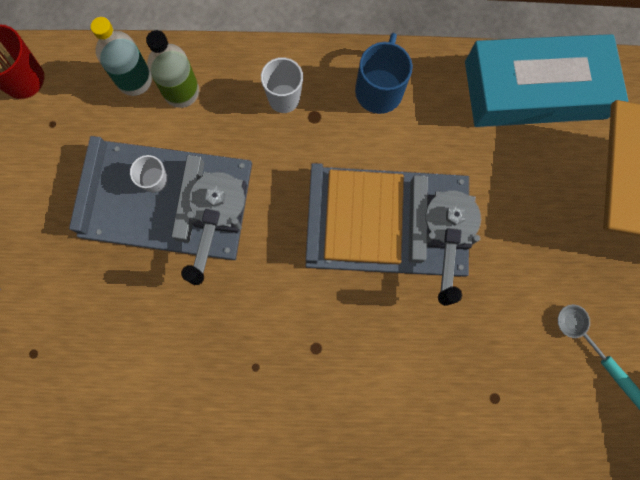

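View pics/side0.png

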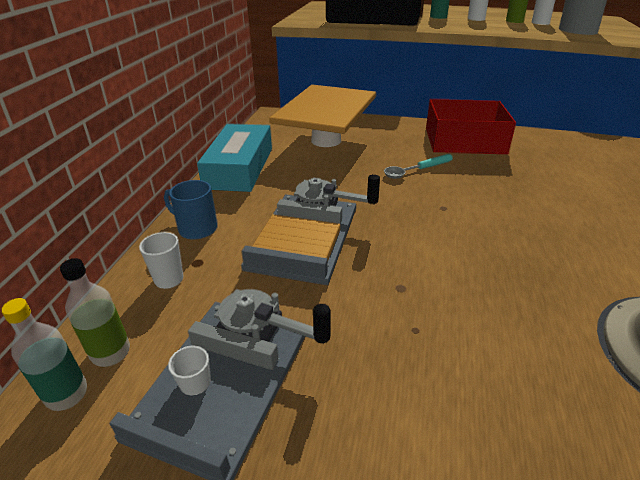

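The top view shows the board clamp at the right of centre: post top at (450,296), hub at (456,215) and fence near column 315. In the side view its post is at about (374,189). The other clamp holds the cup. Next I measure the post, spindle and fence.

```bash
python3 - <<'E'
from h import *
T=dict(np.load("top0.npz"));S=dict(np.load("side0.npz"))
for n,c,roi in(("top",T,(425,275,480,315)),("side",S,(360,170,390,208))):
    x0,y0,x1,y1=roi; im=c["image"]; m=np.zeros((480,640),np.uint8)
    m[y0:y1,x0:x1]=(im[y0:y1,x0:x1].max(2)<32)*255
    k,l,st,ce=cv2.connectedComponentsWithStats(m);i=1+st[1:,4].argmax();m=l==i
    print(n,st[i],ce[i]); W=allworld(c)[m]; W=W[W[:,2]>0]
    print(" z pct",np.percentile(W[:,2],[1,10,50,90,99]))
    up=W[W[:,2]>102]; print(" top pts",len(up),up.mean(0) if len(up) else"", np.ptp(up,0) if len(up) else "")
    if n=="side":
        # axis from silhouette: midpoints of rows
        v,u=np.nonzero(m)
        for r in range(v.min(),v.max()+1,5): print("  row",r,u[v==r].min(),u[v==r].max())
        mid=W[(W[:,2]>65)&(W[:,2]<100)]
        A=np.c_[2*mid[:,:2],np.ones(len(mid))];q=np.linalg.lstsq(A,(mid[:,:2]**2).sum(1),rcond=None)[0]
        print(" circle fit",q[:2],np.sqrt(q[2]+q[0]**2+q[1]**2))
W=allworld(T)
# spindle nut top, fence, jaw, board
print("nut px world",W[214,456],world(T,[456,214],W[214,456][2]))
hub=W[185:250,420:485].reshape(-1,3)
for a,b in((20,35),(40,52),(52,60),(60,70),(70,80),(80,95),(95,120)):
    k=hub[(hub[:,2]>a)&(hub[:,2]<b)]
    if len(k):print(a,b,len(k),k.mean(0),k.min(0),k.max(0))
hsv=cv2.cvtColor(T["image"],cv2.COLOR_BGR2HSV)
roi=np.zeros((480,640),bool);roi[155:280,300:480]=1
b=roi&(hsv[...,1]>120)&(W[...,2]>25)&(W[...,2]<42)
r=cv2.minAreaRect(np.float32(W[b][:,:2]));print("board",r,W[b][:,2].mean())
f=roi&(hsv[...,1]<100)&(W[...,2]>38)&(W[...,2]<54);f[:,335:]=0
print("fence",cv2.minAreaRect(np.float32(W[f][:,:2])),W[f][:,2].mean())
j=roi&(hsv[...,1]<100)&(W[...,2]>43)&(W[...,2]<53);j[:,:405]=0;j[:,430:]=0
print("jaw",cv2.minAreaRect(np.float32(W[j][:,:2])),W[j][:,2].mean())
bar=np.zeros((480,640),bool);bar[245:285,438:462]=1;bar&=(W[...,2]>52)&(W[...,2]<66)&(T["image"].max(2)>50)
P=W[bar];print("bar",len(P),P.mean(0),cv2.fitLine(np.float32(P[:,:2]),cv2.DIST_HUBER,0,.01,.01).ravel())
E
```

```text
top [439 287  22  18 296] [449.44256757 295.81081081]
 z pct [ 60.01199081  72.87336637 105.63130795 108.58732288 110.24334196]
 top pts 188 [ 505.83136409 -243.63525706  107.01849239] [20.33905531 20.27584135  8.02069286]
side [367 175  13  29 299] [372.81605351 188.86622074]
 z pct [ 56.35096158  62.45396685  86.09246595 108.10370653 109.3011106 ]
 top pts 70 [ 504.19026968 -218.60699378  118.69721516] [ 81.99799676 761.63276551 418.9771898 ]
  row 175 370 376
  row 180 368 379
  row 185 368 378
  row 190 368 378
  row 195 367 378
  row 200 368 377
 circle fit [ 505.83587003 -243.06484142] 9.809949278308455
nut px world [ 625.57046619 -258.71033025   76.46785074] [[ 625.57046619 -258.71033025   76.46785074]]
20 35 163 [ 603.94892198 -247.27887246   31.46110422] [ 585.0461559  -293.67355342   20.01951097] [ 665.44180039 -224.18907325   34.99993395]
40 52 459 [ 626.90578111 -217.47026341   48.03131246] [ 577.60162066 -292.64561184   42.71130911] [ 677.14452929 -210.45377522   51.88941061]
52 60 1578 [ 626.0087203  -258.25179193   58.11674566] [ 576.75400207 -300.01222909   52.0047925
[... 260 characters left out ...]
72.42782418   70.00078133] [ 639.51501099 -244.33472165   79.71567079]
80 95 7 [ 625.96777643 -255.97594784   80.76585912] [ 621.73199254 -261.95406096   80.11853941] [ 629.0764874  -247.68230669   83.12551053]
board ((631.2547607421875, -129.75723266601562), (115.13412475585938, 139.45130920410156), 87.5496826171875) 33.18183189045617
fence ((632.4490356445312, -53.97126770019531), (17.99169921875, 148.53372192382812), 87.95540618896484) 47.089203595679194
jaw ((627.0429077148438, -212.34683227539062), (26.034683227539062, 128.80117797851562), 88.2186508178711) 47.97070128713212
bar 459 [ 553.96294076 -250.01758785   59.02761189] [ 9.8986757e-01 -1.4199357e-01  5.5409546e+02 -2.5005074e+02]
```

Both views put the post axis at (505.9, −243.4) with its top at about 107 mm. The spindle is at about (625.3, −259.5), which is 120.5 mm away, as it should be. The jaw is turned about −2.2° and the handle sits at about +0.1 rad. Now I move over.

Request:
{"op": "move_arm", "data": {
  "moves": [
    {"turn": [0, 0, -0.01], "translation": [-24.9, -29.1, 0], "hand": 1},
    {"turn": [0, 0, 0], "translation": [-24.9, -29.1, 0], "hand": 1},
    {"turn": [0, 0, 0], "translation": [-24.9, -29.1, 0], "hand": 1},
    {"turn": [0, 0, 0], "translation": [-24.9, -29.1, 0], "hand": 1},
    {"turn": [0, 0, 0], "translation": [-24.9, -29.1, 0], "hand": 1},
    {"turn": [0, 0, 0], "translation": [-24.9, -29.1, 0], "hand": 1},
    {"turn": [0, 0, 0], "translation": [-24.9, -29.1, 0], "hand": 1},
    {"turn": [0, 0, 0], "translation": [-24.9, -29.1, 0], "hand": 1},
    {"turn": [0, 0, 0], "translation": [-24.9, -29.1, 0], "hand": 1},
    {"turn": [0, 0, 0], "translation": [-24.9, -29.1, 0], "hand": 1}
  ]
}}

```text
time_s: 0.93
eef_pos: [300.9, 167.7, 250.3]
ee_rot: [0.0, 0.115, 0.993, 0.0]
force: [1.1, 0.7, 0.4]
grip_width: 0.996
grip_force: 0.0
```

Request:
{"op": "move_arm", "data": {
  "moves": [
    {"turn": [0, 0, 0], "translation": [-24.9, -29.1, 0], "hand": 1},
    {"turn": [0, 0, 0], "translation": [-24.9, -29.1, 0], "hand": 1},
    {"turn": [0, 0, 0], "translation": [-24.9, -29.1, 0], "hand": 1},
    {"turn": [0, 0, 0], "translation": [-24.9, -29.1, 0], "hand": 1},
    {"turn": [0, 0, 0], "translation": [-24.9, -29.1, 0], "hand": 1},
    {"turn": [0, 0, 0], "translation": [-24.9, -29.1, 0], "hand": 1},
    {"turn": [0, 0, 0], "translation": [-24.9, -29.1, 0], "hand": 1},
    {"turn": [0, 0, 0], "translation": [-24.9, -29.1, 0], "hand": 1},
    {"turn": [0, 0, 0], "translation": [-24.9, -29.1, 0], "hand": 1},
    {"turn": [0, 0, 0], "translation": [0, 0, 0], "hand": 1}
  ]
}}

```text
time_s: 1.77
eef_pos: [460.5, -141.7, 249.3]
ee_rot: [-0.0, 0.117, 0.993, -0.0]
force: [0.9, 0.7, -1.2]
grip_width: 1.002
grip_force: 0.0
```

```bash
cat >> h.py <<'E'
from scipy.spatial.transform import Rotation as Rot
P0=np.array([505.9,-243.4]);SP=np.array([625.3,-259.5]);YAW=-0.038
def status(target=None,yaw=None):
    s=sense();q=s["ee_rot"];r=Rot.from_quat([q[1],q[2],q[3],q[0]]);p=s["eef_pos"];x=r.as_matrix()[:,0]
    az=np.arctan2(x[1],x[0])%(2*np.pi)
    v=p[:2]-SP;h=np.arctan2(v[1],v[0])%(2*np.pi)
    print("t %.2f"%s["time_s"],"pos",p.round(1),"x az %.3f"%az,"tilt",r.as_matrix()[:2,2].round(3),"theta %.3f rad %.1f"%(np.pi+YAW-h,np.hypot(*v)),"F",s["force"].round(1),"grip",round(s["grip_width"],3),round(s["grip_force"],1),"j",s["joints"].round(2))
    if target is not None: print(" delta tool",(r.inv().apply(np.array(target)-p)).round(1),"turn z",None if yaw is None else round(az-yaw,3))
    return s
E
python3 -c "
from h import *
v=P0-SP
status([*P0,92],np.arctan2(v[1],v[0])%(2*np.pi))"
```

```text
t 1.77 pos [ 460.5 -141.7  249.3] x az 2.907 tilt [-0.    -0.001] theta 0.583 rad 202.6 F [ 0.9  0.7 -1.2] grip 1.002 0.0 j [-0.54  0.22  1.62 -0.    1.3  -1.88]
 delta tool [-67.9 -88.2 157.4] turn z -0.101
```

The range of joint 6 favours the half-turned grasp, so I turn first.

Request:
{"op": "move_arm", "data": {
  "moves": [
    {"turn": [0, 0, 0.11], "translation": [0, 0, 0], "hand": 1},
    {"turn": [0, 0, 0.11], "translation": [0, 0, 0], "hand": 1},
    {"turn": [0, 0, 0.11], "translation": [0, 0, 0], "hand": 1},
    {"turn": [0, 0, 0.11], "translation": [0, 0, 0], "hand": 1},
    {"turn": [0, 0, 0.11], "translation": [0, 0, 0], "hand": 1},
    {"turn": [0, 0, 0.11], "translation": [0, 0, 0], "hand": 1},
    {"turn": [0, 0, 0.11], "translation": [0, 0, 0], "hand": 1},
    {"turn": [0, 0, 0.11], "translation": [0, 0, 0], "hand": 1},
    {"turn": [0, 0, 0.11], "translation": [0, 0, 0], "hand": 1},
    {"turn": [0, 0, 0.11], "translation": [0, 0, 0], "hand": 1}
  ]
}}

```text
time_s: 2.6
eef_pos: [458.7, -136.5, 250.0]
ee_rot: [-0.0, 0.619, 0.785, -0.0]
force: [-0.5, 0.0, 0.0]
grip_width: 1.004
grip_force: 0.0
```

Request:
{"op": "move_arm", "data": {
  "moves": [
    {"turn": [0, 0, 0.11], "translation": [0, 0, 0], "hand": 1},
    {"turn": [0, 0, 0.11], "translation": [0, 0, 0], "hand": 1},
    {"turn": [0, 0, 0.11], "translation": [0, 0, 0], "hand": 1},
    {"turn": [0, 0, 0.11], "translation": [0, 0, 0], "hand": 1},
    {"turn": [0, 0, 0.11], "translation": [0, 0, 0], "hand": 1},
    {"turn": [0, 0, 0.11], "translation": [0, 0, 0], "hand": 1},
    {"turn": [0, 0, 0.11], "translation": [0, 0, 0], "hand": 1},
    {"turn": [0, 0, 0.11], "translation": [0, 0, 0], "hand": 1},
    {"turn": [0, 0, 0.11], "translation": [0, 0, 0], "hand": 1},
    {"turn": [0, 0, 0.11], "translation": [0, 0, 0], "hand": 1}
  ]
}}

```text
time_s: 3.43
eef_pos: [458.7, -136.5, 250.1]
ee_rot: [-0.0, 0.938, 0.345, -0.0]
force: [0.4, -0.3, 0.5]
grip_width: 1.002
grip_force: 0.0
```

Request:
{"op": "move_arm", "data": {
  "moves": [
    {"turn": [0, 0, 0.11], "translation": [0, 0, 0], "hand": 1},
    {"turn": [0, 0, 0.11], "translation": [0, 0, 0], "hand": 1},
    {"turn": [0, 0, 0.11], "translation": [0, 0, 0], "hand": 1},
    {"turn": [0, 0, 0.11], "translation": [0, 0, 0], "hand": 1},
    {"turn": [0, 0, 0.11], "translation": [0, 0, 0], "hand": 1},
    {"turn": [0, 0, 0.11], "translation": [0, 0, 0], "hand": 1},
    {"turn": [0, 0, 0.11], "translation": [0, 0, 0], "hand": 1},
    {"turn": [0, 0, 0.07], "translation": [0, 0, 0], "hand": 1},
    {"turn": [0, 0, 0], "translation": [0, 0, 0], "hand": 1}
  ]
}}

```text
time_s: 4.18
eef_pos: [458.8, -136.5, 250.1]
ee_rot: [-0.0, 0.998, -0.066, -0.0]
force: [0.6, -0.8, 0.6]
grip_width: 0.999
grip_force: 0.0
```

```bash
python3 -c "
from h import *
v=SP-P0
status([*P0,92],np.arctan2(v[1],v[0])%(2*np.pi))"
```

```text
t 4.18 pos [ 458.8 -136.5  250.1] x az 6.152 tilt [-0.001  0.   ] theta 0.598 rad 207.0 F [ 0.6 -0.8  0.6] grip 0.999 0.0 j [-0.53  0.21  1.63  0.    1.3   1.17]
 delta tool [ 60.8  99.9 158. ] turn z 0.003
```

Request:
{"op": "move_arm", "data": {
  "moves": [
    {"turn": [0, 0, 0], "translation": [15.2, 25, 5], "hand": 1},
    {"turn": [0, 0, 0], "translation": [15.2, 25, 5], "hand": 1},
    {"turn": [0, 0, 0], "translation": [15.2, 25, 5], "hand": 1},
    {"turn": [0, 0, 0], "translation": [15.2, 25, 5], "hand": 1},
    {"turn": [0, 0, 0], "translation": [0, 0, 30], "hand": 1},
    {"turn": [0, 0, 0], "translation": [0, 0, 28], "hand": 1},
    {"turn": [0, 0, 0], "translation": [0, 0, 25], "hand": 1},
    {"turn": [0, 0, 0], "translation": [0, 0, 25], "hand": 1},
    {"turn": [0, 0, 0], "translation": [0, 0, 20], "hand": 1},
    {"turn": [0, 0, 0], "translation": [0, 0, 10], "hand": 1}
  ]
}}

```text
time_s: 5.02
eef_pos: [505.4, -242.9, 89.6]
ee_rot: [-0.001, 0.998, -0.063, -0.002]
force: [-0.5, 0.3, -0.1]
grip_width: 0.999
grip_force: 0.0
```

```bash
python3 -c "
from h import *
v=SP-P0
c=capture('top');cv2.imwrite('pics/t1.png',c['image'][130:370,300:620])
status([*P0,92],np.arctan2(v[1],v[0])%(2*np.pi))"
```

```text
t 5.07 pos [ 505.2 -242.8   89. ] x az 6.156 tilt [-0.004  0.003] theta 0.100 rad 121.3 F [-0.8  0.8 -1.8] grip 0.995 0.0 j [-0.66  0.57  1.57  0.    1.01  1.04]
 delta tool [ 0.8  0.5 -3. ] turn z 0.007
```

View pics/t1.png

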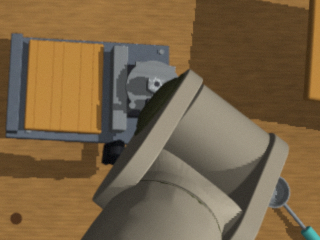

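The arm covers the post. The dark piece at crop (115,152) is the open finger on the fence side, and no contact force shows. Now I close lightly.

Request:
{"op": "move_arm", "data": {
  "moves": [
    {"turn": [0, 0, 0], "translation": [0.8, 0.5, -2], "hand": 0.5},
    {"turn": [0, 0, 0], "translation": [0, 0, 0], "hand": 0.3},
    {"turn": [0, 0, 0], "translation": [0, 0, 0], "hand": 0.2},
    {"turn": [0, 0, 0], "translation": [0, 0, 0], "hand": 0.15},
    {"turn": [0, 0, 0], "translation": [0, 0, 0], "hand": 0.15},
    {"turn": [0, 0, 0], "translation": [0, 0, 0], "hand": 0.15},
    {"turn": [0, 0, 0], "translation": [0, 0, 0], "hand": 0.15},
    {"turn": [0, 0, 0], "translation": [0, 0, 0], "hand": 0.15}
  ],
  "grip_force": 30
}}

```text
time_s: 5.73
eef_pos: [507.3, -244.7, 95.1]
ee_rot: [0.0, 0.998, -0.064, 0.0]
force: [-1.5, 0.2, 6.2]
grip_width: 0.259
grip_force: 29.8
```

```bash
python3 -c "
from h import *
status()"
```

```text
t 5.73 pos [ 507.3 -244.7   95.1] x az 6.154 tilt [ 0.001 -0.001] theta 0.087 rad 118.9 F [-1.5  0.2  6.2] grip 0.259 29.8 j [-0.66  0.56  1.56 -0.    1.02  1.04]
```

The post is held (22 mm). Now I swing back to about −0.57.

Request:
{"op": "move_arm", "data": {
  "moves": [
    {"turn": [0, 0, -0.06], "translation": [0.2, 7.2, 0], "hand": 0.15},
    {"turn": [0, 0, -0.06], "translation": [0.2, 7.2, 0], "hand": 0.15},
    {"turn": [0, 0, -0.06], "translation": [0.2, 7.2, 0], "hand": 0.15},
    {"turn": [0, 0, -0.06], "translation": [0.2, 7.2, 0], "hand": 0.15},
    {"turn": [0, 0, -0.06], "translation": [0.2, 7.2, 0], "hand": 0.15}
  ]
}}

```text
time_s: 6.15
eef_pos: [508.4, -280.6, 95.1]
ee_rot: [0.0, 0.996, 0.087, 0.001]
force: [3.1, 2.6, 4.8]
grip_width: 0.265
grip_force: 30.5
```

```bash
python3 -c "
from h import *
status()"
```

```text
t 6.15 pos [ 508.4 -280.6   95.1] x az 0.174 tilt [ 0.002 -0.001] theta -0.217 rad 118.8 F [3.1 2.6 4.8] grip 0.265 30.5 j [-0.71  0.59  1.51  0.    1.04  0.69]
```

Good, the path tracks the circle. I continue to about −0.58, then go forward.

Request:
{"op": "move_arm", "data": {
  "moves": [
    {"turn": [0, 0, -0.06], "translation": [0.2, 7.2, 0], "hand": 0.15},
    {"turn": [0, 0, -0.06], "translation": [0.2, 7.2, 0], "hand": 0.15},
    {"turn": [0, 0, -0.06], "translation": [0.2, 7.2, 0], "hand": 0.15},
    {"turn": [0, 0, -0.06], "translation": [0.2, 7.2, 0], "hand": 0.15},
    {"turn": [0, 0, -0.06], "translation": [0.2, 7.2, 0], "hand": 0.15},
    {"turn": [0, 0, -0.06], "translation": [0.2, 7.2, 0], "hand": 0.15},
    {"turn": [0, 0, 0], "translation": [0, 0, 0], "hand": 0.15}
  ]
}}

```text
time_s: 6.73
eef_pos: [523.8, -320.8, 95.1]
ee_rot: [0.0, 0.965, 0.264, 0.001]
force: [3.0, 5.7, 7.7]
grip_width: 0.255
grip_force: 30.8
```

```bash
python3 -c "
from h import *
status()"
```

```text
t 6.73 pos [ 523.8 -320.8   95.1] x az 0.534 tilt [0.003 0.   ] theta -0.581 rad 118.5 F [3.  5.7 7.7] grip 0.255 30.8 j [-0.74  0.66  1.39  0.    1.09  0.29]
```

Request:
{"op": "move_arm", "data": {
  "moves": [
    {"turn": [0, 0, 0.06], "translation": [0.2, -7.2, 0], "hand": 0.15},
    {"turn": [0, 0, 0.06], "translation": [0.2, -7.2, 0], "hand": 0.15},
    {"turn": [0, 0, 0.06], "translation": [0.2, -7.2, 0], "hand": 0.15},
    {"turn": [0, 0, 0.06], "translation": [0.2, -7.2, 0], "hand": 0.15},
    {"turn": [0, 0, 0.06], "translation": [0.2, -7.2, 0], "hand": 0.15},
    {"turn": [0, 0, 0.06], "translation": [0.2, -7.2, 0], "hand": 0.15},
    {"turn": [0, 0, 0.06], "translation": [0.2, -7.2, 0], "hand": 0.15},
    {"turn": [0, 0, 0.06], "translation": [0.2, -7.2, 0], "hand": 0.15}
  ]
}}

```text
time_s: 7.4
eef_pos: [506.7, -266.5, 95.2]
ee_rot: [0.001, 1.0, 0.024, 0.001]
force: [2.9, -3.8, 1.8]
grip_width: 0.26
grip_force: 30.3
```

```bash
python3 -c "
from h import *
status()"
```

```text
t 7.40 pos [ 506.7 -266.5   95.2] x az 0.048 tilt [ 0.003 -0.002] theta -0.097 rad 118.9 F [ 2.9 -3.8  1.8] grip 0.26 30.3 j [-0.69  0.58  1.54 -0.    1.03  0.83]
```

Forward resistance is about −4 N in y. I continue forward to about +0.56.

Request:
{"op": "move_arm", "data": {
  "moves": [
    {"turn": [0, 0, 0.06], "translation": [0.2, -7.2, 0], "hand": 0.15},
    {"turn": [0, 0, 0.06], "translation": [0.2, -7.2, 0], "hand": 0.15},
    {"turn": [0, 0, 0.06], "translation": [0.2, -7.2, 0], "hand": 0.15},
    {"turn": [0, 0, 0.06], "translation": [0.2, -7.2, 0], "hand": 0.15},
    {"turn": [0, 0, 0.06], "translation": [0.2, -7.2, 0], "hand": 0.15},
    {"turn": [0, 0, 0.06], "translation": [0.2, -7.2, 0], "hand": 0.15},
    {"turn": [0, 0, 0.06], "translation": [0.2, -7.2, 0], "hand": 0.15},
    {"turn": [0, 0, 0.06], "translation": [0.2, -7.2, 0], "hand": 0.15},
    {"turn": [0, 0, 0.06], "translation": [0.2, -7.2, 0], "hand": 0.15},
    {"turn": [0, 0, 0.06], "translation": [0.2, -7.2, 0], "hand": 0.15}
  ]
}}

```text
time_s: 8.23
eef_pos: [523.5, -197.8, 95.1]
ee_rot: [0.001, 0.962, -0.273, 0.001]
force: [-2.7, -3.8, 4.8]
grip_width: 0.262
grip_force: 30.6
```

```bash
cat >> h.py <<'E'
def gap():
    c=capture("top");W=allworld(c);hsv=cv2.cvtColor(c["image"],cv2.COLOR_BGR2HSV)
    roi=np.zeros((480,640),bool);roi[155:240,300:480]=1
    b=roi&(hsv[...,1]>120)&(W[...,2]>25)&(W[...,2]<42)
    j=roi&(hsv[...,1]<100)&(W[...,2]>43)&(W[...,2]<53);j[:,:370]=0;j[:,445:]=0;j[200:]=0
    f=roi&(hsv[...,1]<100)&(W[...,2]>38)&(W[...,2]<54);f[:,335:]=0
    Q=lambda m:(W[m][:,0]*0.038+W[m][:,1]) # jaw y coordinate
    for n,m in(("board",b),("jaw",j),("fence",f)): print(n,m.sum(),np.percentile(Q(m),[2,50,98]).round(1))
    return c
E
python3 -c "
from h import *
status();c=gap();cv2.imwrite('pics/t2.png',c['image'][130:370,300:620])
T=dict(np.load('top0.npz'))
import h
h.capture=lambda n:T
gap()"
```

```text
t 8.23 pos [ 523.5 -197.8   95.1] x az 5.731 tilt [ 0.001 -0.002] theta 0.507 rad 119.0 F [-2.7 -3.8  4.8] grip 0.262 30.6 j [-0.57  0.55  1.58 -0.    1.01  1.55]
board 4891 [-159.5 -102.2  -50.4]
jaw 343 [-185.  -173.  -163.3]
fence 908 [-38.6 -29.9 -21.2]
board 5075 [-160.3 -104.4  -50.5]
jaw 358 [-197.8 -186.7 -176.2]
fence 909 [-38.6 -29.9 -21.2]
```

View pics/t2.png

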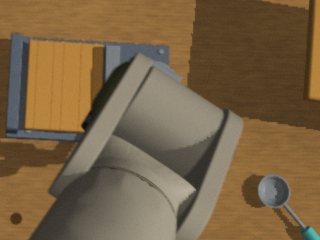

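The jaw advanced 13.7 mm, so about 8 mm is left. I swing back and then forward again.

Request:
{"op": "move_arm", "data": {
  "moves": [
    {"turn": [0, 0, -0.06], "translation": [0.2, 7.2, 0], "hand": 0.15},
    {"turn": [0, 0, -0.06], "translation": [0.2, 7.2, 0], "hand": 0.15},
    {"turn": [0, 0, -0.06], "translation": [0.2, 7.2, 0], "hand": 0.15},
    {"turn": [0, 0, -0.06], "translation": [0.2, 7.2, 0], "hand": 0.15},
    {"turn": [0, 0, -0.06], "translation": [0.2, 7.2, 0], "hand": 0.15},
    {"turn": [0, 0, -0.06], "translation": [0.2, 7.2, 0], "hand": 0.15},
    {"turn": [0, 0, -0.06], "translation": [0.2, 7.2, 0], "hand": 0.15},
    {"turn": [0, 0, -0.06], "translation": [0.2, 7.2, 0], "hand": 0.15},
    {"turn": [0, 0, -0.06], "translation": [0.2, 7.2, 0], "hand": 0.15},
    {"turn": [0, 0, -0.06], "translation": [0.2, 7.2, 0], "hand": 0.15}
  ]
}}

```text
time_s: 9.12
eef_pos: [506.6, -266.5, 95.1]
ee_rot: [0.001, 1.0, 0.027, 0.002]
force: [5.4, 2.5, 3.3]
grip_width: 0.263
grip_force: 31.2
```

```bash
python3 -c "
from h import *
status();gap()"
```

```text
t 9.12 pos [ 506.6 -266.5   95.1] x az 0.055 tilt [ 0.003 -0.001] theta -0.097 rad 118.9 F [5.4 2.5 3.3] grip 0.263 31.2 j [-0.69  0.58  1.54  0.    1.03  0.83]
board 5092 [-160.7 -104.6  -50.4]
jaw 362 [-184.1 -173.2 -163.2]
fence 912 [-38.6 -29.9 -21.2]
```

Request:
{"op": "move_arm", "data": {
  "moves": [
    {"turn": [0, 0, -0.06], "translation": [0.2, 7.2, 0], "hand": 0.15},
    {"turn": [0, 0, -0.06], "translation": [0.2, 7.2, 0], "hand": 0.15},
    {"turn": [0, 0, -0.06], "translation": [0.2, 7.2, 0], "hand": 0.15},
    {"turn": [0, 0, -0.06], "translation": [0.2, 7.2, 0], "hand": 0.15},
    {"turn": [0, 0, -0.06], "translation": [0.2, 7.2, 0], "hand": 0.15},
    {"turn": [0, 0, -0.06], "translation": [0.2, 7.2, 0], "hand": 0.15},
    {"turn": [0, 0, -0.06], "translation": [0.2, 7.2, 0], "hand": 0.15},
    {"turn": [0, 0, -0.06], "translation": [0.2, 7.2, 0], "hand": 0.15},
    {"turn": [0, 0, 0], "translation": [0, 0, 0], "hand": 0.15}
  ]
}}

```text
time_s: 9.92
eef_pos: [523.7, -320.5, 95.1]
ee_rot: [0.0, 0.964, 0.264, 0.002]
force: [6.3, 6.2, 6.4]
grip_width: 0.26
grip_force: 31.7
```

```bash
python3 -c "
from h import *
status();gap()"
```

```text
t 9.92 pos [ 523.7 -320.5   95.1] x az 0.535 tilt [0.004 0.001] theta -0.579 rad 118.6 F [6.3 6.2 6.4] grip 0.26 31.7 j [-0.74  0.66  1.4   0.    1.09  0.29]
board 5092 [-160.7 -104.5  -50.4]
jaw 360 [-184.2 -173.4 -163.4]
fence 912 [-38.6 -29.9 -21.2]
```

Request:
{"op": "move_arm", "data": {
  "moves": [
    {"turn": [0, 0, 0.06], "translation": [0.2, -7.2, 0], "hand": 0.15},
    {"turn": [0, 0, 0.06], "translation": [0.2, -7.2, 0], "hand": 0.15},
    {"turn": [0, 0, 0.06], "translation": [0.2, -7.2, 0], "hand": 0.15},
    {"turn": [0, 0, 0.06], "translation": [0.2, -7.2, 0], "hand": 0.15},
    {"turn": [0, 0, 0.06], "translation": [0.2, -7.2, 0], "hand": 0.15},
    {"turn": [0, 0, 0.06], "translation": [0.2, -7.2, 0], "hand": 0.15},
    {"turn": [0, 0, 0.06], "translation": [0.2, -7.2, 0], "hand": 0.15},
    {"turn": [0, 0, 0.06], "translation": [0.2, -7.2, 0], "hand": 0.15},
    {"turn": [0, 0, 0.06], "translation": [0.2, -7.2, 0], "hand": 0.15},
    {"turn": [0, 0, 0.06], "translation": [0.2, -7.2, 0], "hand": 0.15}
  ]
}}

```text
time_s: 10.8
eef_pos: [506.6, -252.3, 95.1]
ee_rot: [0.001, 0.999, -0.035, 0.002]
force: [5.7, -4.3, 1.4]
grip_width: 0.259
grip_force: 31.3
```

```bash
python3 -c "
from h import *
status();gap()"
```

```text
t 10.80 pos [ 506.6 -252.3   95.1] x az 6.212 tilt [ 0.004 -0.003] theta 0.023 rad 119.0 F [ 5.7 -4.3  1.4] grip 0.259 31.3 j [-0.67  0.56  1.56  0.    1.02  0.97]
board 5106 [-155.8  -99.7  -45.3]
jaw 370 [-179.4 -168.5 -158.1]
fence 911 [-38.6 -29.9 -21.2]
```

Request:
{"op": "move_arm", "data": {
  "moves": [
    {"turn": [0, 0, 0.06], "translation": [0.2, -7.2, 0], "hand": 0.15},
    {"turn": [0, 0, 0.06], "translation": [0.2, -7.2, 0], "hand": 0.15},
    {"turn": [0, 0, 0.06], "translation": [0.2, -7.2, 0], "hand": 0.15}
  ]
}}

```text
time_s: 11.1
eef_pos: [509.7, -231.2, 95.1]
ee_rot: [0.001, 0.992, -0.125, 0.002]
force: [2.5, -3.8, 2.7]
grip_width: 0.26
grip_force: 31.4
```

```bash
python3 -c "
from h import *
status();gap()"
```

```text
t 11.10 pos [ 509.7 -231.2   95.1] x az 6.033 tilt [ 0.003 -0.003] theta 0.202 rad 119.0 F [ 2.5 -3.8  2.7] grip 0.26 31.4 j [-0.63  0.55  1.58 -0.    1.01  1.19]
board 5122 [-153.6  -97.4  -43.1]
jaw 364 [-177.2 -166.1 -155.9]
fence 912 [-38.6 -29.9 -21.2]
```

Travel is 20.6 of 22 mm. I keep going until it slips.

Request:
{"op": "move_arm", "data": {
  "moves": [
    {"turn": [0, 0, 0.06], "translation": [0.2, -7.2, 0], "hand": 0.15},
    {"turn": [0, 0, 0.06], "translation": [0.2, -7.2, 0], "hand": 0.15},
    {"turn": [0, 0, 0.03], "translation": [0.05, -3.6, 0], "hand": 0.15}
  ]
}}

```text
time_s: 11.4
eef_pos: [515.3, -214.0, 95.1]
ee_rot: [0.001, 0.98, -0.198, 0.001]
force: [0.9, -5.5, 4.7]
grip_width: 0.259
grip_force: 31.5
```

```bash
python3 -c "
from h import *
status();gap()"
```

```text
t 11.40 pos [ 515.3 -214.    95.1] x az 5.884 tilt [ 0.002 -0.002] theta 0.354 rad 119.0 F [ 0.9 -5.5  4.7] grip 0.259 31.5 j [-0.6   0.55  1.58 -0.    1.01  1.37]
board 5115 [-151.7  -95.5  -41.4]
jaw 371 [-175.  -164.  -153.9]
fence 908 [-38.5 -29.9 -21.2]
```

Request:
{"op": "move_arm", "data": {
  "moves": [
    {"turn": [0, 0, 0.06], "translation": [0.2, -7.2, 0], "hand": 0.15},
    {"turn": [0, 0, 0.06], "translation": [0.2, -7.2, 0], "hand": 0.15}
  ]
}}

```text
time_s: 11.62
eef_pos: [521.4, -201.3, 95.1]
ee_rot: [0.0, 0.966, -0.257, 0.001]
force: [4.0, -2.1, 6.1]
grip_width: 0.258
grip_force: 31.7
```

```bash
python3 -c "
from h import *
status();gap()"
```

```text
t 11.62 pos [ 521.4 -201.3   95.1] x az 5.764 tilt [ 0.002 -0.001] theta 0.473 rad 119.1 F [ 4.  -2.1  6.1] grip 0.258 31.7 j [-0.58  0.55  1.58 -0.    1.01  1.51]
board 5087 [-151.2  -95.1  -41.3]
jaw 373 [-174.9 -164.  -153.6]
fence 901 [-38.4 -29.9 -21.2]
```

The jaw has stopped (about 22 mm travel) while the handle moved on. I do one more short stroke to confirm it is tight.

Request:
{"op": "move_arm", "data": {
  "moves": [
    {"turn": [0, 0, -0.06], "translation": [0.2, 7.2, 0], "hand": 0.15},
    {"turn": [0, 0, -0.06], "translation": [0.2, 7.2, 0], "hand": 0.15},
    {"turn": [0, 0, -0.06], "translation": [0.2, 7.2, 0], "hand": 0.15},
    {"turn": [0, 0, -0.06], "translation": [0.2, 7.2, 0], "hand": 0.15},
    {"turn": [0, 0, -0.06], "translation": [0.2, 7.2, 0], "hand": 0.15},
    {"turn": [0, 0, -0.06], "translation": [0.2, 7.2, 0], "hand": 0.15},
    {"turn": [0, 0, -0.06], "translation": [0.2, 7.2, 0], "hand": 0.15},
    {"turn": [0, 0, -0.06], "translation": [0.2, 7.2, 0], "hand": 0.15},
    {"turn": [0, 0, -0.06], "translation": [0.2, 7.2, 0], "hand": 0.15},
    {"turn": [0, 0, -0.06], "translation": [0.2, 7.2, 0], "hand": 0.15}
  ]
}}

```text
time_s: 12.5
eef_pos: [506.8, -269.9, 95.1]
ee_rot: [0.0, 0.999, 0.043, 0.002]
force: [10.5, 2.4, 3.9]
grip_width: 0.258
grip_force: 31.7
```

Request:
{"op": "move_arm", "data": {
  "moves": [
    {"turn": [0, 0, 0.06], "translation": [0.2, -7.2, 0], "hand": 0.15},
    {"turn": [0, 0, 0.06], "translation": [0.2, -7.2, 0], "hand": 0.15},
    {"turn": [0, 0, 0.06], "translation": [0.2, -7.2, 0], "hand": 0.15},
    {"turn": [0, 0, 0.06], "translation": [0.2, -7.2, 0], "hand": 0.15},
    {"turn": [0, 0, 0.06], "translation": [0.2, -7.2, 0], "hand": 0.15}
  ]
}}

```text
time_s: 12.92
eef_pos: [509.0, -234.4, 95.1]
ee_rot: [0.001, 0.994, -0.109, 0.002]
force: [7.0, -3.2, 2.8]
grip_width: 0.26
grip_force: 31.6
```

Request:
{"op": "move_arm", "data": {
  "moves": [
    {"turn": [0, 0, 0.06], "translation": [0.2, -7.2, 0], "hand": 0.15},
    {"turn": [0, 0, 0.06], "translation": [0.2, -7.2, 0], "hand": 0.15},
    {"turn": [0, 0, 0.06], "translation": [0.2, -7.2, 0], "hand": 0.15}
  ]
}}

```text
time_s: 13.17
eef_pos: [515.3, -213.8, 95.1]
ee_rot: [0.001, 0.98, -0.198, 0.002]
force: [5.5, -4.6, 3.7]
grip_width: 0.263
grip_force: 31.7
```

```bash
python3 -c "
from h import *
status();gap()"
```

```text
t 13.17 pos [ 515.3 -213.8   95.1] x az 5.884 tilt [ 0.003 -0.002] theta 0.356 rad 119.1 F [ 5.5 -4.6  3.7] grip 0.263 31.7 j [-0.6   0.55  1.58  0.    1.01  1.37]
board 5094 [-151.3  -95.6  -41.3]
jaw 371 [-174.9 -163.9 -153.5]
fence 905 [-38.4 -29.9 -21.2]
```

The jaw did not move further, so the board is tight. I release and lift straight up.

Request:
{"op": "move_arm", "data": {
  "moves": [
    {"turn": [0, 0, 0], "translation": [0, 0, 0], "hand": 0.5},
    {"turn": [0, 0, 0], "translation": [0, 0, 0], "hand": 0.8},
    {"turn": [0, 0, 0], "translation": [0, 0, 0], "hand": 1},
    {"turn": [0, 0, 0], "translation": [0, 0, 0], "hand": 1},
    {"turn": [0, 0, 0], "translation": [0, 0, 0], "hand": 1},
    {"turn": [0, 0, 0], "translation": [0, 0, -15], "hand": 1},
    {"turn": [0, 0, 0], "translation": [0, 0, -30], "hand": 1},
    {"turn": [0, 0, 0], "translation": [0, 0, -35], "hand": 1},
    {"turn": [0, 0, 0], "translation": [0, 0, -35], "hand": 1},
    {"turn": [0, 0, 0], "translation": [0, 0, -35], "hand": 1}
  ]
}}

```text
time_s: 14.05
eef_pos: [513.9, -213.0, 245.9]
ee_rot: [-0.0, 0.98, -0.198, -0.0]
force: [0.9, -0.1, -1.4]
grip_width: 1.0
grip_force: 0.0
```

Request:
{"op": "move_arm", "data": {
  "moves": [
    {"turn": [0, 0, 0], "translation": [-35, 0, 0], "hand": 1},
    {"turn": [0, 0, 0], "translation": [-35, 0, 0], "hand": 1},
    {"turn": [0, 0, 0], "translation": [-35, 0, 0], "hand": 1},
    {"turn": [0, 0, 0], "translation": [-20, 0, 0], "hand": 1},
    {"turn": [0, 0, 0], "translation": [0, 0, 0], "hand": 1},
    {"turn": [0, 0, 0], "translation": [0, 0, 0], "hand": 1}
  ]
}}

```text
time_s: 14.55
eef_pos: [398.8, -164.6, 244.7]
ee_rot: [0.0, 0.98, -0.198, 0.0]
force: [0.5, 0.1, 0.0]
grip_width: 1.004
grip_force: 0.0
```

```bash
python3 -c "
from h import *
status();c=gap();cv2.imwrite('pics/t3.png',c['image'])"
```

```text
t 14.55 pos [ 398.8 -164.6  244.7] x az 5.884 tilt [ 0.001 -0.001] theta 0.359 rad 245.6 F [0.5 0.1 0. ] grip 1.004 0.0 j [-0.66  0.11  1.77  0.    1.26  1.31]
board 5095 [-151.5  -95.5  -41.3]
jaw 372 [-174.8 -164.1 -153.6]
fence 903 [-38.4 -29.8 -21.3]
```

View pics/t3.png

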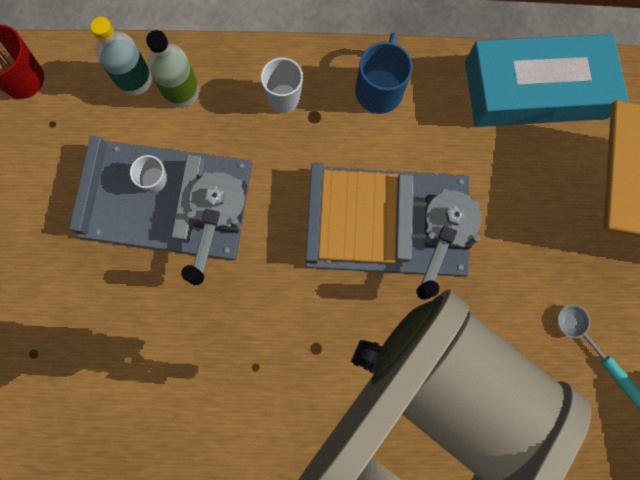

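The board is held between the fence (column 320) and the jaw (column 400). The handle is free with its post at (428,289), and the arm is clear of everything.

```bash
python3 -c "
from h import *
print(finish_job())"
```

```text
the job is handed in; nothing more can be done
None
```

The board is clamped tight against the fence: the jaw moved in about 22 mm and then held still while the handle slipped over, and I let go of the handle and handed the job in at about 15 s.

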